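# Hang the blue sample can on the spring balance

## Task

Weigh the blue-lidded sample can: pick it up by its grip and hang its wire bail in the seat of the spring balance's hook, lowering it gently so that the hook is not driven down to its bottom stop. Let go and wait until the hook has dipped and the can hangs still and upright; leave the red and yellow cans where they stand.

Things in the scene. Friction and masses are not known exactly. Their poses are not given: they have to be found in the camera images.
- can_blue: The can to weigh, 0.28 to 0.56 kg: steel, 60 mm across, blue lid (64 mm across, top at 66 mm). Origin: centre of underside, z up. Bail: 6 mm wire loop in the can's y-z plane; uprights at y = +-26 mm rise from the lid to 100 mm, then slope in like a roof to a crown on the axis at 122 mm (wire centre). Window under the crown 53 mm high, 46 mm wide. The grip stands above the crown.
- can_blue_grip (a point): Centre of the blue grip block, on the can's axis 163 mm above its underside: 18 x 18 mm square, sides along the can's x and y, 36 mm tall (145 to 181 mm), on an 8 mm stem over the crown. Grasp it from above; fingers closing along the can's y stay clear of the hook.
- can_blue_crown (a point): Underside of the blue can's bail crown, on the can's axis 119 mm above its underside: the point that rests on the hook's seat. Axes as the can's.
- can_red: The same can with red lid and grip; leave it. Origin: centre of its underside.
- can_yellow: The same can with yellow lid and grip; leave it. Origin: centre of its underside.
- hook_seat (a point): Top of the orange hook's 8 mm bar at mid seat, 194 mm above the bench when empty; dips with the hook. x: along the bar from open tip (-x) to column (+x); z up. Seat level +-7 mm, then rises 16 mm both ways: to the tip's end 34 mm away in -x, to a level arm from 25 mm in +x. Enter tip through the window moving in +x, bail plane square to the bar, crown about 27 mm over the seat; then lower.
- hook (a joint): How far the sprung hook has dipped, m: 0 empty (top stop), positive down, bottom stop 0.050. Spring 180 N/m, 0.5 N preload, damped (6 N s/m); the blue can's weight dips it 12 to 28 mm. It slides on an aluminium column, 30 mm square, 314 mm tall, axis 120 mm from the seat in +x; orange carriage face 97 mm from the seat. Base plate 12 mm thick below.
There are look-alikes about, which are no part of the job. What is shaped like the can_blue but pink is not meant.

How it is judged:
By the outcome, as a careful person would: the job done as asked, in the order asked, and still so for the second after the job is handed in, with the robot touching nothing.
It also fails if it takes over 56 s, if anything falls off the work surface, if the arm or the gripper's body presses on something with over 40 N, if the wrist force passes 120 N, or if a joint passes its speed limit or range.

## Robot

A 6-joint arm with a two-finger parallel gripper is mounted at the origin on the work surface. World frame = base frame: x ahead of the robot, y to its left, z up, the work surface at z = 0. Lengths are in mm, angles in rad, forces in N, time in s.
With the tool pointing down it reaches from about 350 to 975 mm from the base axis. Payload 7.1 kg.
Tool frame: the origin (TCP) lies on the front face of the gripper's body, between the roots of the fingers; the fingertips stand 80 mm ahead of it and the grasp point (between the pads) lies 61 mm ahead of it (env.tips_ahead is the distance from the TCP to the fingertips, in mm); z points along the fingers, y is the direction in which the jaws open and shut (so a half turn about z gives the same grasp; the last joint's range is limited). The gripper opens to 88 mm and grips with 3 to 60 N. Pads are 20 mm wide; open, the fingers measure 115 mm over their backs; the gripper's body (75 mm by 178 mm) begins 61 mm behind the grasp point.
Start: joints at [1.098, 0.423, 1.63, -0, 1.089, -0.019], TCP at [273.958, 561.741, 302.675] pointing down, gripper open.
Joint ranges: [-3, 3], [-0.9, 2.11], [0.09, 2.58], [-1.31, 4.45], [0.11, 2.69], [-2.54, 2.54]. Speed limits (rad/s): [2.39, 2.39, 3.01, 3.14, 3.14, 3.14].

## Interface

Orientations are given as a unit quaternion [x, y, z, w].
In Python, from station import env, set_gripper, viewer, workorder gives the robot as it stands. Calls block until the motion is done:
- env.reach(position, orientation): joint-space move of the TCP to a pose.
- env.move_l(position, rot=None, rate=150, f_stop=None): straight line of the TCP; rot=None keeps the orientation; rate is the mean speed in mm/s. With f_stop (N) it stops when the force on the tool has changed by that much, and returns True; else False.
- env.move_joints(angles): joint-space move.
- set_gripper(opening): finger opening in mm; the grip force is fixed at half the most; returns when the fingers have stopped.
- env.hold(seconds).
- env.ik(position, orientation): joint angles nearest the present ones, or None.
- env.read_state(): the state.
- viewer.camera(name): name is "side" or "top"; returns the picture (420x560x3 uint8, blue, green, red); there is no depth.
- viewer.camera_params(name): a dict with "fx", "fy", "cx", "cy" (pixels), "pose" (4x4, takes a point from camera to world coordinates). Camera axes: x right, y up, looking along -z (the intrinsics and any distortion apply to the point x, -y, -z); pixel columns grow to the right and rows downward; lengths in mm; the calibration is good to about 2 mm. A picture is of the moment at which its call begins. camera_params takes no time and is no camera call.
A pose or a line that the arm cannot do raises env.IKError and nothing moves.
- workorder.sign_off(): hands the job in, once; it reports no verdict.
The state is a dict: "time_s": time; "qpos": joint angles; "dq": joint speeds; "tau": joint torques, N m; "tool_pos": TCP position; "orientation": TCP orientation; "force": force on the tool from outside, world axes, zero at the start; "wrist_torque": the same for the moment, N m; "width": finger opening in mm.
Only numpy, scipy, OpenCV 4.12 (cv2) and the standard library are available. Lean on these libraries where they do the work, as an engineer would, in place of code of your own. Each camera call takes 0.05 s, during which the arm holds its last target. There are 200 camera calls.

## Working session

There is one attempt and no reset: what is moved stays moved. The work goes in short steps, each a Python script; the robot and the scene stay as the last script left them, time stands still between calls to the robot, and variables do not carry over. Pictures are saved under pics/ and viewed, about 8 in all and at most 12, crops included, and the job is handed in when it is done.

```bash
ls; mkdir -p pics; python3 - <<'E'
from station import env,viewer
import cv2,numpy as np
np.set_printoptions(precision=4,suppress=True)
for n in("top","side"):
    cv2.imwrite(f"pics/{n}0.png",viewer.camera(n)); p=viewer.camera_params(n); print(n,p)
s=env.read_state(); print(s)
E
```

```text
pics
top {'fx': 514.39357509923, 'fy': 514.39357509923, 'cx': 272.2449018258046, 'cy': 212.80876120848225, 'pose': array([[   0.0081,    0.9955,   -0.0939,  465.956 ],
       [  -1.    ,    0.0082,    0.0015,   -8.1949],
       [   0.0023,    0.0939,    0.9956, 1092.1481],
       [   0.    ,    0.    ,    0.    ,    1.    ]])}
side {'fx': 507.15081538494786, 'fy': 507.15081538494786, 'cx': 278.4910575079263, 'cy': 204.21687359733232, 'pose': array([[   0.869 ,    0.3236,   -0.3744,  174.1097],
       [  -0.4945,    0.5382,   -0.6825, -679.5712],
       [  -0.0193,    0.7782,    0.6277,  760.9329],
       [   0.    ,    0.    ,    0.    ,    1.    ]])}
{'time_s': 0.1, 'qpos': array([ 1.098 ,  0.4237,  1.6306,  0.    ,  1.0886, -0.019 ]), 'dq': array([-0.0002, -0.0013, -0.0028, -0.0008, -0.0014, -0.0001]), 'tau': array([ -0.0002, -54.5623, -27.4323,   0.0646,   0.0189,  -0.    ]), 'tool_pos': array([273.7956, 561.4006, 301.9903]), 'orientation': array([ 0.225 ,  0.9744, -0.0007, -0.0002]), 'force': array([0.9413, 0.2108, 0.2353]), 'wrist_torque': array([-0.0088, -0.0343, -0.0329]), 'width': 87.90762898587238}
```

View pics/top0.png

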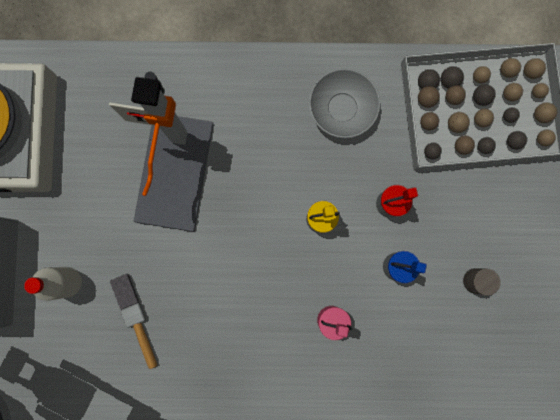

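View pics/side0.png

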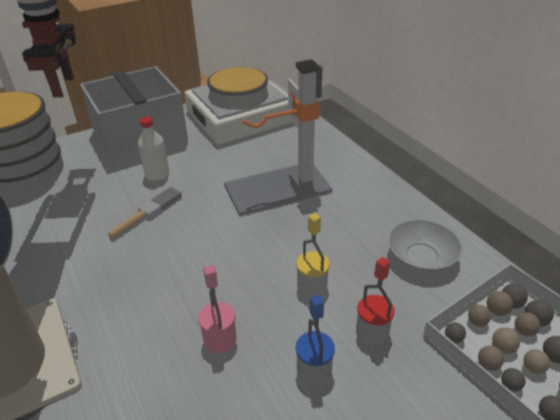

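The top view (columns grow toward -y, rows toward -x) shows the blue lid at about (404,267) with its grip at (420,268). The hook's tip is at about (146,195) and its carriage at (158,112). The side view shows the blue grip at (317,307), the blue lid at (315,348), and the hook from (245,124) to (305,108).

```bash
cat >h.py <<'E'
import cv2,numpy as np
from station import env,viewer,set_gripper,workorder
np.set_printoptions(precision=2,suppress=True)
P={n:viewer.camera_params(n) for n in("top","side")}
def ray(n,uv):
    p=P[n];d=np.array([(uv[0]-p["cx"])/p["fx"],-(uv[1]-p["cy"])/p["fy"],-1.])
    d=p["pose"][:3,:3]@d;return p["pose"][:3,3],d/np.linalg.norm(d)
def onz(n,uv,z):
    o,d=ray(n,uv);return o+d*(z-o[2])/d[2]
def tri(a,b):
    (o,d),(q,e)=ray("top",a),ray("side",b)
    t=np.linalg.lstsq(np.c_[d,-e],q-o,rcond=None)[0];x,y=o+d*t[0],q+e*t[1]
    return (x+y)/2,np.linalg.norm(x-y)
def proj(n,X):
    p=P[n];c=p["pose"][:3,:3].T@(np.asarray(X,float)-p["pose"][:3,3])
    return np.array([p["cx"]-p["fx"]*c[0]/c[2],p["cy"]+p["fy"]*c[1]/c[2]])
def mask(im,lo,hi,roi=None):
    m=cv2.inRange(cv2.cvtColor(im,cv2.COLOR_BGR2HSV),lo,hi)
    if roi:
        x0,y0,x1,y1=roi;k=np.zeros_like(m);k[y0:y1,x0:x1]=1;m=m*k
    return m
def blobs(m,amin=15):
    n,l,s,c=cv2.connectedComponentsWithStats(m)
    return [(s[i].tolist(),c[i]) for i in range(1,n) if s[i][4]>amin]
BLUE=((105,120,40),(130,255,255));ORANGE=((3,150,60),(16,255,255))
E
python3 - <<'E'
from h import *
t=cv2.imread("pics/top0.png");s=cv2.imread("pics/side0.png")
for n,im in(("top",t),("side",s)):
    for c,k in(("blue",BLUE),("or",ORANGE)):
        print(n,c,[(b[0],b[1].round(1)) for b in blobs(mask(im,*k))])
def crop(im,x,y,w,h):return cv2.resize(im[y:y+h,x:x+w],(400,300),interpolation=cv2.INTER_CUBIC)
cv2.imwrite("pics/c1.png",np.vstack([np.hstack([crop(t,370,240,80,60),crop(s,275,290,80,60)]),np.hstack([crop(t,95,90,160,120),crop(s,230,60,120,90)])]))
E
```

```text
top blue [([388, 251, 38, 32, 828], array([405. , 266.9]))]
top or [([142, 96, 33, 100, 744], array([157.7, 134.2]))]
side blue [([311, 296, 12, 11, 103], array([316.7, 300.6])), ([316, 308, 6, 8, 17], array([318.5, 312.4])), ([296, 332, 38, 33, 891], array([314.2, 348.3]))]
side or [([295, 99, 4, 6, 16], array([296.6, 101.4])), ([254, 109, 44, 17, 64], array([277.8, 115. ]))]
```

View pics/c1.png

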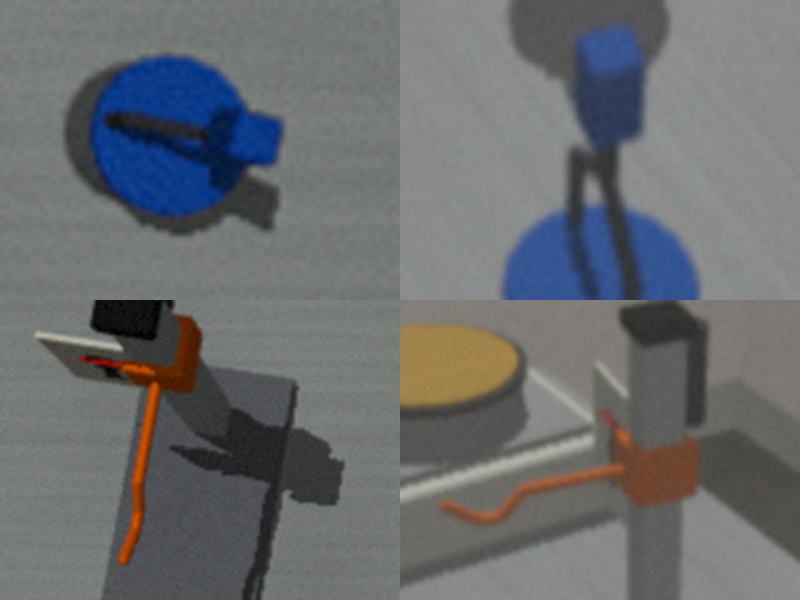

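```bash
python3 - <<'E'
from h import *
t=cv2.imread("pics/top0.png");s=cv2.imread("pics/side0.png")
# can
mt=mask(t,*BLUE,(380,245,412,290));c=max(cv2.findContours(mt,0,1)[0],key=cv2.contourArea)[:,0]
c=c[c[:,0]<408].astype(float);A=np.c_[2*c,np.ones(len(c))];q=np.linalg.lstsq(A,(c**2).sum(1),rcond=None)[0]
ctr=q[:2];print("lid px",ctr,np.sqrt(q[2]+ctr@ctr)+.5)
Lt=onz("top",ctr,66);Ls=onz("side",(314.7,348.3),66);print("lid top/side",Lt,Ls)
ms=mask(s,(105,100,25),(130,255,255),(300,290,330,322));b=blobs(ms);print(b)
# whole grip block centre in each view
g=np.array([317.,306.9]);print("grip side on z163",onz("side",g,163))
print("proj of axis z181 in top",proj("top",[*Lt[:2],181]),"z163 side",proj("side",[*Lt[:2],163]))
m=cv2.inRange(t[:,:,0],140,255);k=np.zeros_like(m);k[258:280,414:430]=1
hsv=cv2.cvtColor(t,cv2.COLOR_BGR2HSV)
print("V rows",hsv[260:276:2,408:430,2])
sh=tri((391.6,264.2),(310.6,320.2));print("shoulder tri",sh,onz("top",(391.6,264.2),101)-Lt)
# hook
mo=mask(t,*ORANGE,(135,118,172,200))
rows=[(r,np.flatnonzero(mo[r])) for r in range(122,200)]
C=[(x.mean(),r,len(x)) for r,x in rows if len(x)]
print("bar",[(round(a,1),b,n) for a,b,n in C])
mo=mask(s,(3,120,40),(18,255,255),(240,95,320,135))
for cc in range(240,296,3):
    y=np.flatnonzero(mo[:,cc]);print(cc,round(y.mean(),1) if len(y) else None,len(y),end="; ")
E
```

```text
lid px [403.46 266.57] 16.025033908174386
lid top/side [ 457.71 -271.13   66.  ] [ 455.74 -275.54   66.  ]
[([311, 295, 13, 24, 253], array([316.65, 306.13]))]
grip side on z163 [ 459.04 -272.21  163.  ]
proj of axis z181 in top [420.18 267.23] z163 side [315.86 306.77]
V rows [[137 138 139 142 138 137 133 136 138 136 125 114 123 123 120 124 121 124
  119 117 125 125]
 [136 138 139 133 116  93  83  83  88  93 115 117 113 107 106 113 121 122
  123 126 121 122]
 [117 124 133 121  77  73  74  75  79 117 138 144 136 132 134 127 126 118
  117 122 126 124]
 [ 38  40  31  61  73  74  67  81  99 132 141 139 137 137 132 134 139 120
  108 124 125 122]
 [119 110  78  63  73  75  72  82 116 133 141 139 138 139 138 140 127 112
  105 120 118 125]
 [ 68  64  71  67  64  69  65  81 120 127 131 137 140 137 137 138 128 114
  122 123 123 120]
 [118 106  72  70  65  65  59  63  62  66  70  77  80  95 106 120 110 107
  123 126 122 124]
 [135 135 135 125  65  61  65  65  68  66  63  77 119 122 121 113 120 119
  117 117 118 121]]
shoulder tri (array([ 464.91, -242.34,   94.58]), np.float64(5.8503302344471)
[... 1724 characters left out ...]
4(149.0), 180, 5), (np.float64(148.5), 181, 4), (np.float64(148.5), 182, 4), (np.float64(148.0), 183, 5), (np.float64(147.5), 184, 4), (np.float64(147.5), 185, 4), (np.float64(147.0), 186, 5), (np.float64(146.5), 187, 4), (np.float64(146.0), 188, 5), (np.float64(145.5), 189, 4), (np.float64(145.5), 190, 4), (np.float64(145.0), 191, 5), (np.float64(144.5), 192, 4), (np.float64(144.0), 193, 5), (np.float64(144.0), 194, 5), (np.float64(144.0), 195, 3)]
240 None 0; 243 121.5 2; 246 122.0 3; 249 123.5 2; 252 124.5 2; 255 125.0 3; 258 124.5 2; 261 122.5 4; 264 119.5 4; 267 116.0 3; 270 116.0 3; 273 115.0 3; 276 114.0 3; 279 114.0 3; 282 113.0 3; 285 112.5 2; 288 112.0 3; 291 111.0 3; 294 106.1 10;
```

```bash
python3 - <<'E'
from h import *
arm=np.array([onz("top",p,206)[:2] for p in((156.2,128),(153,144.5),(150,161))]);d=arm[0]-arm[2];d/=np.linalg.norm(d)
tip=onz("top",(143.8,195.3),206)[:2];k=onz("top",(149.5,163.5),206)[:2];s0=onz("top",(149.7,176),190)[:2]
print("dir",np.degrees(np.arctan2(d[1],d[0])),"d",d)
d2=k-tip;print("tip->kink",np.linalg.norm(d2),"exp 59; ang",np.degrees(np.arctan2(d2[1],d2[0])), arm)
print("tip",tip,"seat from tip",tip+34*d,"from kink",k-25*d,"seat px top",s0)
face=onz("top",(156.5,126.5),206)[:2];print("face->tip",np.linalg.norm(face-tip),"exp ~131; seat from face",face-97*d)
# side checks
print("side: tip",onz("side",(242.5,121.3),206),"kink",onz("side",(266.8,116.8),206),"seat lo",onz("side",(255.2,125),190))
print("tri tip",tri((143.8,195),(243,121.4)),"tri kink",tri((149.5,163.5),(266.8,116.8)))
for nm,S in(("seat",tip+34*d),):
    print(proj("top",[*S,190]),proj("side",[*S,190]))
E
```

```text
dir -8.78833857347411 d [ 0.99 -0.15]
tip->kink 56.587061039045004 exp 59; ang -8.312309266830068 [[697.51 195.51]
 [667.99 200.24]
 [638.64 204.61]]
tip [578.22 213.52] seat from tip [611.82 208.33] from kink [609.51 209.16] seat px top [614.8  208.16]
face->tip 123.37516865885284 exp ~131; seat from face [604.34 209.88]
side: tip [580.7  216.16 206.  ] kink [635.71 205.73 206.  ] seat lo [609.24 212.32 190.  ]
tri tip (array([579.34, 212.75, 207.73]), np.float64(1.7860225081075813)) tri kink (array([634.64, 204.95, 206.61]), np.float64(1.185974616847044))
[149.55 177.66] [257.06 125.47]
```

```bash
cat >>h.py <<'E'
ph=np.radians((81.2+90)/2);Q=[np.cos(ph),np.sin(ph),0,0]
CAN=np.array([458.3,-271.7]);SEAT=np.array([611.,209.]);D=np.array([np.cos(np.radians(-8.7)),np.sin(np.radians(-8.7))])
OFF=226. # TCP z - can underside z
E
python3 - <<'E'
from h import *
env.move_l([273.9,561.5,480],rate=250)
print(env.ik([*CAN,430],Q))
env.reach([*CAN,430],Q); set_gripper(50)
env.move_l([*CAN,OFF+75],rate=200)
cv2.imwrite("pics/s1.png",cv2.resize(viewer.camera("side")[210:400,200:450],(750,570)))
s=env.read_state();print(s["time_s"],s["qpos"],s["tool_pos"],s["force"],s["width"])
for p in [[*CAN,430],[*(SEAT-75*D),430],[*(SEAT-75*D),330],[*SEAT,320]]:print(env.ik(p,Q))
E
```

```text
[-0.56  0.16  1.69 -0.    1.29 -1.97]
5.55 [-0.56  0.29  1.83 -0.    1.02 -1.97] [ 458.98 -272.14  302.28] [ 1.15  0.09 -0.6 ] 50.02848788562247
[-0.56  0.16  1.69 -0.    1.29 -1.97]
[ 0.37  0.24  1.6  -0.    1.31 -1.05]
[ 0.37  0.33  1.71 -0.    1.11 -1.05]
[ 0.31  0.44  1.57 -0.    1.14 -1.11]
```

View pics/s1.png

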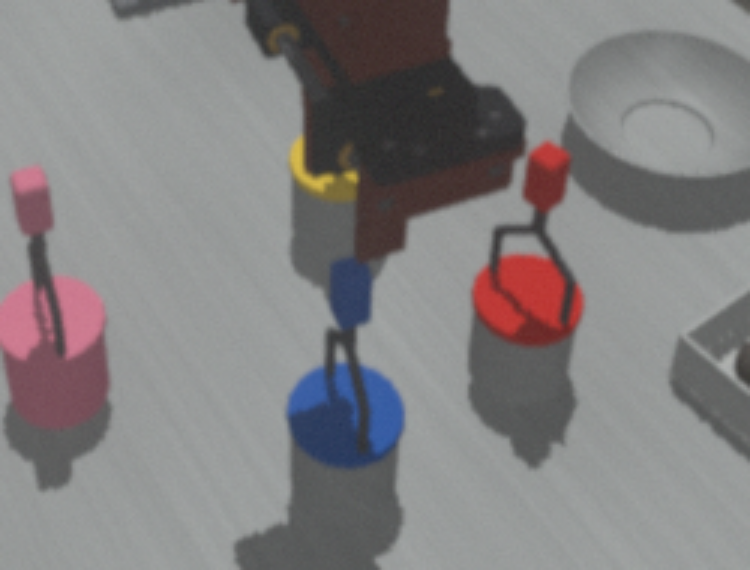

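The open fingers straddle the blue grip (crop 350,290), and the red and yellow cans are clear of them. I'll descend, grasp and lift.

```bash
python3 - <<'E'
from h import *
print("stop",env.move_l([*CAN,OFF],rate=80,f_stop=8))
f0=env.read_state()["force"];print(f0)
set_gripper(0);env.hold(.2);s=env.read_state();print("w",s["width"],s["force"],s["wrist_torque"])
env.move_l([*CAN,OFF+215],rate=150)
env.hold(.3);s=env.read_state();print("lift",s["width"],s["force"],s["wrist_torque"],s["tool_pos"])
env.reach([*(SEAT-80*D),OFF+215],Q)
env.move_l([*(SEAT-80*D),OFF+102],rate=120);env.hold(.5)
s=env.read_state();print(s["time_s"],s["width"],s["force"],s["wrist_torque"],s["tool_pos"],s["orientation"],Q)
t=viewer.camera("top");v=viewer.camera("side")
cv2.imwrite("pics/t2.png",t);cv2.imwrite("pics/s2.png",v)
f=lambda im,x,y,w,h:cv2.resize(im[y:y+h,x:x+w],(400,450),interpolation=cv2.INTER_CUBIC)
cv2.imwrite("pics/c2.png",np.hstack([f(t,90,90,160,180),f(v,190,60,128,144)]))
E
```

```text
stop False
[ 0.22 -0.11  0.19]
w 17.959768148114446 [ 0.41  0.59 -0.15] [ 0.05 -0.22 -0.04]
lift 17.79210918791025 [-0.11 -0.95 -4.45] [ 0.06  0.03 -0.04] [ 458.26 -271.68  440.65]
12.7167 17.813573849668487 [ 0.3   0.67 -5.62] [ 0.04 -0.03 -0.04] [531.91 221.14 328.1 ] [0.08 1.   0.   0.  ] [np.float64(0.07671902812681881), np.float64(0.9970527522269202), 0, 0]
```

View pics/c2.png

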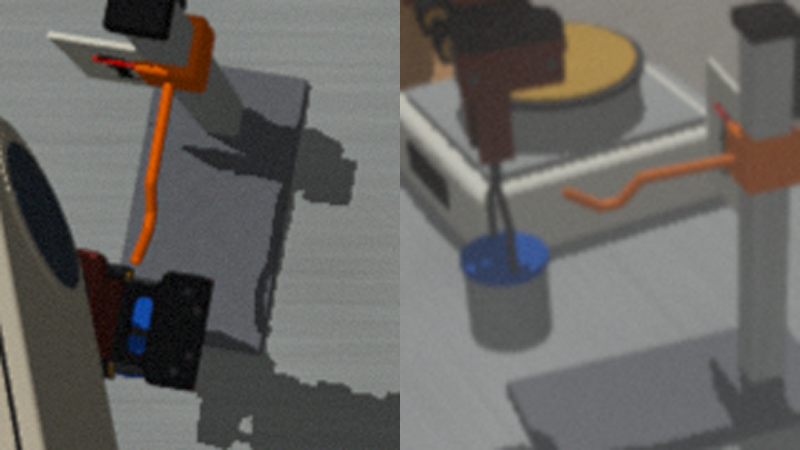

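The can hangs upright in the gripper. In the crop its lid is at about (505,258), level with and in front of the hook tip at (567,192). I'll check the lid pixel against the arm's pose, then enter.

```bash
python3 - <<'E'
from h import *
v=cv2.imread("pics/s2.png")
s=env.read_state();T=s["tool_pos"]
m=mask(v,(105,90,30),(130,255,255),(190,110,250,175));b=max(blobs(m),key=lambda b:b[0][4]);print(b)
print("lid pred",proj("side",[*T[:2],T[2]-OFF+66]),"orig: obs blob 314.2,348.3 pred",proj("side",[458.3,-271.7,66]))
rel=T[:2]-SEAT;print("along",rel@D,"across",rel@[-D[1],D[0]])
mo=mask(v,(3,120,40),(18,255,255),(238,95,320,135))
for cc in range(240,270,3):
    y=np.flatnonzero(mo[:,cc]);print(cc,round(y.mean(),1) if len(y) else None,end="; ")
E
```

```text
([210, 134, 28, 17, 321], array([223.06, 142.44]))
lid pred [222.83 141.27] orig: obs blob 314.2,348.3 pred [314.75 345.88]
along -80.00595864574076 across 0.012565298429956684
240 None; 243 121.5; 246 122.0; 249 123.5; 252 125.0; 255 125.0; 258 124.5; 261 122.5; 264 119.5; 267 116.0;
```

```bash
python3 - <<'E'
from h import *
def rd(n=5):
    a=[]
    for _ in range(n): env.hold(.04);a.append(env.read_state()["force"])
    return np.mean(a,0)
f=rd();print("air",f)
z=OFF+102
hit=env.move_l([*SEAT,z],rate=60,f_stop=5);print("hit",hit,rd())
if not hit:
    z-=22;print("hit2",env.move_l([*SEAT,z],rate=40,f_stop=6))
    g=rd();print(z,g)
    while z>OFF+75-26:
        z-=4;env.move_l([*SEAT,z],rate=30);g=rd();s=env.read_state();print("dip",OFF+75-z,g,s["wrist_torque"],s["width"])
        if g[2]>-.3: break
s=env.read_state();print(s["time_s"],s["tool_pos"])
t=viewer.camera("top");v=viewer.camera("side")
cv2.imwrite("pics/t3.png",t);cv2.imwrite("pics/s3.png",v)
f=lambda im,x,y,w,h:cv2.resize(im[y:y+h,x:x+w],(400,450),interpolation=cv2.INTER_CUBIC)
cv2.imwrite("pics/c3.png",np.hstack([f(t,90,90,160,180),f(v,206,60,128,144)]))
E
```

```text
air [ 0.32 -0.11 -4.53]
hit False [-0.02 -0.18 -4.95]
hit2 False
306.0 [ 0.15  0.1  -4.89]
dip -1.0 [-0.33 -0.47 -4.26] [-0.2   0.1  -0.02] 18.04129824601489
dip 3.0 [-0.35 -1.52 -3.34] [-0.39  0.08 -0.02] 17.88384664557721
dip 7.0 [-0.12 -1.84 -3.07] [-0.41  0.05 -0.02] 17.890576111814116
dip 11.0 [-0.61 -1.75 -1.75] [-0.47  0.06 -0.01] 17.818780098852685
dip 15.0 [-0.48 -2.74 -1.33] [-0.54  0.14 -0.05] 17.696497408369577
dip 19.0 [-0.66 -2.84 -0.74] [-0.53  0.12 -0.03] 18.324368595133247
dip 23.0 [-1.1  -2.72  0.03] [-0.53  0.23  0.01] 17.560762105876005
19.0667 [611.01 209.01 278.05]
```

View pics/c3.png

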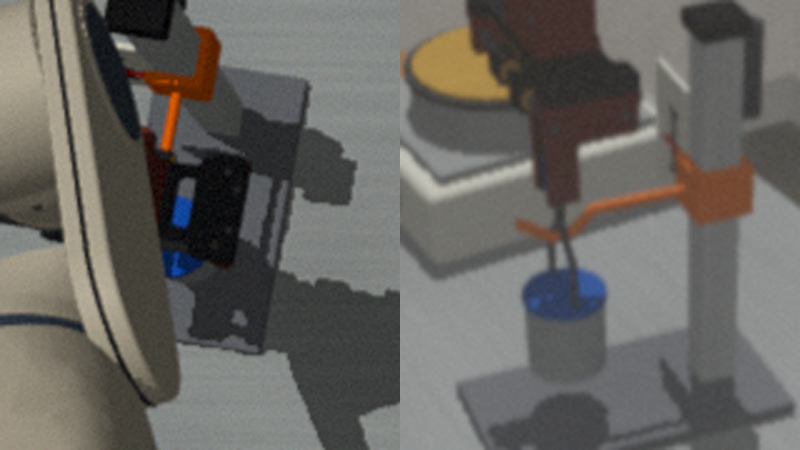

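The hook has dipped and the bail is on the seat. But there's a side force of about -2.8 N in y, so the bar is bearing on one slope of the bail's roof. I'll shift the can across in the direction of that force before releasing.

```bash
python3 - <<'E'
from h import *
def rd(n=5):
    a=[]
    for _ in range(n): env.hold(.04);a.append(env.read_state()["force"])
    return np.mean(a,0)
n=np.array([-D[1],D[0]]);z=env.read_state()["tool_pos"][2];prev=rd();print(prev)
for k in range(1,9):
    p=SEAT-n*k;env.move_l([*p,z],rate=20);g=rd();print(k,g,env.read_state()["wrist_torque"])
    if g[:2]@n>-.4 or g[:2]@n<-4.5: break
print(env.read_state()["time_s"])
E
```

```text
[-0.89 -2.17 -0.18]
1 [ 0.29 -1.76 -0.43] [-0.39  0.07  0.05]
2 [ 0.25  3.08 -0.06] [ 0.65 -0.07  0.01]
20.2917
```

```bash
python3 - <<'E'
from h import *
def rd(n=6):
    a=[]
    for _ in range(n): env.hold(.04);a.append(env.read_state()["force"])
    return np.mean(a,0)
n=np.array([-D[1],D[0]]);z=env.read_state()["tool_pos"][2]
for k in(1.6,1.4):
    env.move_l([*(SEAT-n*k),z],rate=20);g=rd();print(k,g,env.read_state()["wrist_torque"])
    if abs(g[:2]@n)<1.2:break
p=SEAT-n*k
set_gripper(36);env.hold(.3);s=env.read_state();print("rel",s["width"],s["force"])
v=viewer.camera("side");cv2.imwrite("pics/s4.png",v)
cv2.imwrite("pics/c4.png",cv2.resize(v[60:204,206:334],(500,562),interpolation=cv2.INTER_CUBIC))
print(s["time_s"])
E
```

```text
1.6 [ 0.53  3.17 -0.22] [ 0.65 -0.17  0.02]
1.4 [ 0.95  2.59 -0.16] [ 0.64 -0.23  0.04]
rel 36.2892835641636 [-0.29  0.16  0.01]
22.1
```

View pics/c4.png

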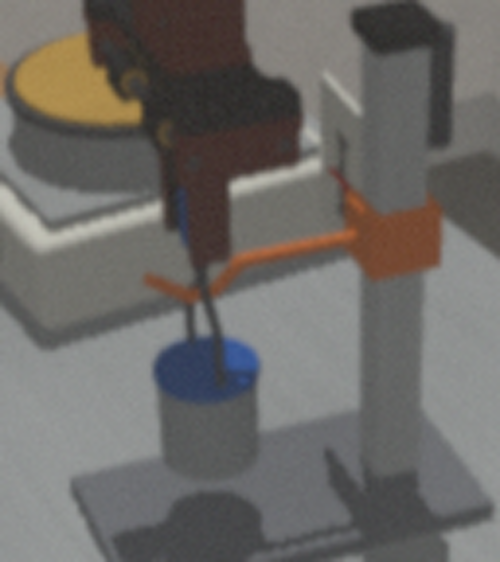

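The jaws are open and the can hangs upright with its crown on the seat. I'll withdraw straight up, then check again.

```bash
python3 - <<'E'
from h import *
set_gripper(60)
T=env.read_state()["tool_pos"]
print("hit",env.move_l([T[0],T[1],T[2]+60],rate=60,f_stop=4))
env.move_l([T[0],T[1],430],rate=150)
env.move_l([450,60,430],rate=150);env.hold(2)
P2=[]
for i in range(2):
    v=viewer.camera("side");t=viewer.camera("top");b=max(blobs(mask(v,(105,90,30),(130,255,255),(230,120,300,190))),key=lambda b:b[0][4]);print(b[1]);env.hold(1)
s=env.read_state();print(s["time_s"],s["force"],s["tool_pos"])
cv2.imwrite("pics/t5.png",t);cv2.imwrite("pics/s5.png",v)
f=lambda im,x,y,w,h:cv2.resize(im[y:y+h,x:x+w],(400,450),interpolation=cv2.INTER_CUBIC)
cv2.imwrite("pics/c5.png",np.hstack([f(t,90,90,160,180),f(v,206,60,128,144)]))
# hook dip from carriage & kink shift
mo=mask(v,(3,120,40),(18,255,255),(240,95,335,150));m0=mask(cv2.imread("pics/s0.png") if 0 else cv2.imread("pics/side0.png"),(3,120,40),(18,255,255),(240,95,335,150))
for cc in(243,246,276,282,288):
    y,y0=np.flatnonzero(mo[:,cc]),np.flatnonzero(m0[:,cc]);print(cc,y0.mean() if len(y0) else None,y.mean() if len(y) else None)
print("px per 20mm dip",proj("side",[640,205,186])-proj("side",[640,205,206]))
g=cv2.absdiff(v,cv2.imread("pics/side0.png"))[230:345,:].copy();print("red/yellow diff",g[:, 295:330].mean(),g[20:,355:395].mean())
E
```

```text
hit False
[257.97 153.99]
[257.98 153.97]
30.45 [ 0.6  -0.42 -0.15] [450.01  60.   430.  ]
243 121.5 131.0
246 122.0 131.5
276 114.0 124.0
282 113.0 123.0
288 112.0 122.0
px per 20mm dip [0.28 7.9 ]
red/yellow diff 14.256231884057971 3.4321052631578945
```

View pics/c5.png

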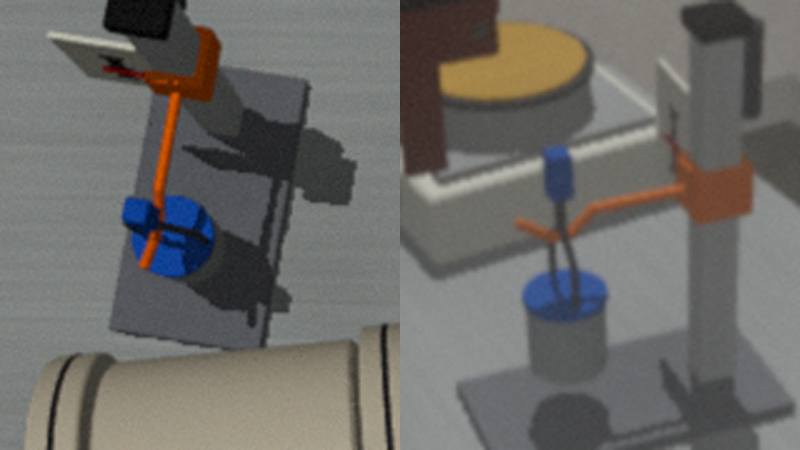

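View pics/s5.png

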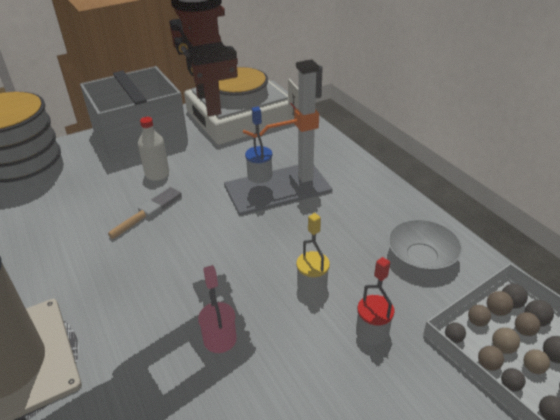

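The can hangs still (lid centroid moved 0.02 px in 1 s) and upright. The hook has dipped about 25 mm, and the red, yellow and pink cans are where they were. I'll hand in.

```bash
python3 - <<'E'
from h import *
print(workorder.sign_off(),env.read_state()["time_s"])
E
```

```text
the job is handed in; nothing more can be done
the job is handed in; nothing more can be done
```

The blue can is hanging on the spring balance's hook, and I handed the job in at about 30 s on the robot's clock, out of the 56 s allowed. I picked it up by its grip, brought the bail in over the hook tip, and lowered it in small steps until the hook carried its weight. Then I let go and drew the arm back.

**Last checks:**
- **Dip:** the hook sank about 10 px in the side view, roughly 25 mm. That matches the 4.5–5 N I felt while lifting and is well short of the 50 mm bottom stop.
- **Still and upright:** the lid's centre moved 0.02 px in 1 s. I judged it upright by eye in both views and did not measure the tilt.
- **Other cans:** red, yellow and pink look unmoved in the final side view. The pixel difference around the yellow can was 14 (3 for red), which I put down to the blue can having left that strip of the picture; I did not check further.
- **Robot clear:** the arm was well back from the can, with the force on the tool under 1 N.

**What disagreed:**
- **Side force:** just before letting go there was a side force of about 3 N. Shifting the can 1–2 mm only reversed it, and it was still 2.6 N when I released. It dropped to near zero on release, and the can looked undisturbed.
- **Hook position:** one of the estimates of the seat position, taken from the carriage face, was about 7 mm off the others. I left it out because that edge was partly hidden.

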